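# Make up two small-satellite kits

### The job

Make up two kits on the satellite bench: the yellow battery, the green board stack and the camera lens go in the white tray; the silver reaction wheel and the copper coil go in the black tray. Set each part down upright and flat on the floor of a compartment, one part to a compartment (any free one of that tray), and do not drop any. The red battery and the red wheel are rejects: leave them where they stand.

Things in the scene. Friction and masses are not known exactly. Their poses are not given: they have to be found in the camera images.
- white_tray: White tray for the kit of yellow battery, boards and lens, fixed to the bench, 76 x 218 mm and 12 mm high, three compartments in a row along its long (y) axis. Origin at the centre of its underside, z up. Compartment centres at y = -71, 0 and +71 mm (x = 0), each 66 x 66 mm inside; floor 5 mm above the bench; rim and dividers all 12 mm above the bench and 5 mm thick.
- black_tray: Black tray for the kit of silver wheel and coil, fixed to the bench, 76 x 218 mm and 12 mm high, three compartments in a row along its long (y) axis. Origin at the centre of its underside, z up. Compartment centres at y = -71, 0 and +71 mm (x = 0), each 66 x 66 mm inside; floor 5 mm above the bench; rim and dividers all 12 mm above the bench and 5 mm thick.
- yellow_battery: Yellow battery pack, a block 46 (x) x 40 (y) x 42 mm high with a black band low down and a small white connector (3 mm high) on top; about 0.14 kg. Origin at the centre of its underside, z up; stands upright at the start.
- board_stack: Stack of four green circuit boards on brass posts with dark chips between, a block 46 (x) x 42 (y) x 44 mm high (small parts on top add 2 mm); about 0.10 kg. Origin at the centre of its underside, z up; stands upright at the start.
- lens: Camera lens, a black upright barrel 42 mm in diameter and 52 mm high with two thin steel rings and dark violet glass on top; about 0.13 kg. Origin at the centre of its underside, z up; stands upright at the start.
- silver_wheel: Silver-grey reaction wheel, an upright aluminium drum 44 mm in diameter and 42 mm high with a dark hub on top (2 mm); about 0.19 kg. Origin at the centre of its underside, z up; stands upright at the start.
- coil: Torquer coil, an upright copper-wound spool with thin white flanges at both ends and a copper top, 42 mm in diameter and 42 mm high; about 0.16 kg. Origin at the centre of its underside, z up; stands upright at the start.
- red_battery: Rejected battery pack: same size and shape as the yellow one but red. To be left where it stands. Origin at the centre of its underside, z up; stands upright at the start.
- red_wheel: Rejected reaction wheel: same size and shape as the silver one but red. To be left where it stands. Origin at the centre of its underside, z up; stands upright at the start.
There are look-alikes about, which are no part of the job. Leave any pink look-alike of the lens alone.

How it is judged:
By the outcome, as a careful person would: the job done as asked, in the order asked, and still so for the second after the job is handed in, with the robot touching nothing.
It also fails if it takes over 109 s, if anything falls off the work surface, if the arm or the gripper's body presses on something with over 40 N, if the wrist force passes 120 N, or if a joint passes its speed limit or range.

### The arm

A 6-joint arm with a two-finger parallel gripper is mounted at the origin on the work surface. World frame = base frame: x ahead of the robot, y to its left, z up, the work surface at z = 0. Lengths are in m, angles in rad, forces in N, time in s.
With the tool pointing down it reaches from about 0.375 to 0.975 m from the base axis. Payload 3.8 kg.
Tool frame: the origin (TCP) lies midway between the tips of the shut fingers; the grasp point (between the pads) lies 19 mm behind it (ctrl.tcp_to_grasp is the z of the grasp point in the tool frame, in m); z points along the fingers, y is the line along which they close (so a half turn about z gives the same grasp; the last joint's range is limited). The gripper opens to 88 mm and grips with 3 to 60 N. Pads are 18 mm wide; open, the fingers measure 123 mm over their backs; the gripper's body (75 mm by 187 mm) begins 45 mm behind the grasp point.
Start: joints at [1.098, 0.264, 1.604, -0, 1.274, -0.037], TCP at [0.285, 0.612, 0.239] pointing down, gripper open.
Joint ranges: [-2.63, 2.63], [-0.94, 2.18], [0.31, 2.57], [-1.31, 4.45], [0, 2.66], [-2.55, 2.55]. Speed limits (rad/s): [2.57, 2.57, 3.14, 3.14, 3.14, 3.14].

### API

Orientations are given as a unit quaternion [w, x, y, z].
In Python, from station import ctrl gives the robot as it stands.
- The arm moves only by the shell command python3 -m pendant 'ROWS' [FORCE]. ROWS is JSON, a list of rows, each a list of 3 entries, a list of its own where there are three numbers: the opening, from 0 (shut) to 1 (fully open), then the shift along the tool's x, y, z in cm, then the turn, a rotation vector about the tool's x, y, z in rad. A call has 1 to 20 rows; each row is the pose to reach, as a shift and turn from the pose commanded when the call began, along the tool's axes at that moment; what a row does not reach only later rows make up. A row lasts 1/10 s, in which the tool goes at most 50 mm and 8.59 degrees, less where a joint would pass 70% of its speed; a pose out of reach is approached as far as the arm can. A call with a gripper value outside its range is refused whole. The fingers move at their own pace and stop on an object; FORCE is the grip in N (left out, the last holds). Time passes only in rows, so rows that repeat a pose let the fingers close. It gives the time, the measured TCP pose, the force, the opening and the grip force at its end, in the units of the state.
- ctrl.get_obs(): the state, without advancing time (a new reading comes with each control period).
- ctrl.grab_frame(name): name is "scene" or "top"; returns a dict with "img" (384x512x3 uint8, blue, green, red), "intrinsics" (3x3 intrinsics, pixels), "R" (3x3) and "t" (3): a world point X has camera coordinates R X + t. Camera axes: x right, y down, z forward; pixel columns grow to the right and rows downward; lengths in m; the calibration is good to about 2 mm. A picture is of the moment at which its call begins. There is no depth.
- ctrl.job_done(): hands the job in; it is judged then, once.
The state is a dict: "clock": time; "joints": joint angles; "dq": joint speeds; "effort": joint torques, N m; "eef_pos": TCP position; "orientation": TCP orientation; "contact_force": force on the tool from outside, world axes, zero at the start; "ft_torque": the same for the moment, N m; "opening": finger opening in m; "grasp_force": force on a finger pad.
Only numpy, scipy, OpenCV 4.12 (cv2) and the standard library are available. Lean on these libraries where they do the work, as an engineer would, in place of code of your own. Each camera call takes 0.05 s, during which the arm holds its last target. There are 200 camera calls.

## Working session

There is one attempt and no reset: what is moved stays moved. The work goes in short steps, Python scripts to look and compute and a shell command to move; the robot and the scene stay as the last step left them, time stands still between calls to the robot, and variables do not carry over. Pictures are saved under pics/ and viewed, at most 14 in all, crops included, and the job is handed in when it is done.

```bash
mkdir -p pics; ls
python3 - <<'E'
from station import ctrl
import cv2,json
o=ctrl.get_obs();print({k:o[k] for k in('clock','eef_pos','orientation','opening')},ctrl.tcp_to_grasp)
for n in('scene','top'):
    f=ctrl.grab_frame(n);cv2.imwrite(f'pics/{n}0.png',cv2.resize(f['img'],None,fx=1.5,fy=1.5,interpolation=cv2.INTER_CUBIC));print(n,f['intrinsics'],f['R'],f['t'])
    cv2.imwrite(f'{n}raw.png',f['img'])
E
```

```text
pics
{'clock': 0.0, 'eef_pos': array([0.28460359, 0.61128982, 0.23740063]), 'orientation': array([-2.86298131e-04,  2.16175315e-01,  9.76353945e-01, -1.06050283e-03]), 'opening': 0.08849806172654025} -0.0187
scene [[355.14299614   0.         259.65240988]
 [  0.         355.14299614 186.42495569]
 [  0.           0.           1.        ]] [[-0.81528111  0.57896687  0.01068067]
 [ 0.43650668  0.62658429 -0.64564235]
 [-0.38049787 -0.52171782 -0.76356525]] [ 0.41423092 -0.21387003  1.09408415]
top [[427.77656047   0.         255.52416157]
 [  0.         427.77656047 187.91629957]
 [  0.           0.           1.        ]] [[ 0.00916906 -0.99995422 -0.0027349 ]
 [-0.9890372  -0.00866578 -0.14741206]
 [ 0.14738161  0.00405655 -0.98907139]] [0.01476882 0.47753905 1.0823199 ]
```

View pics/top0.png

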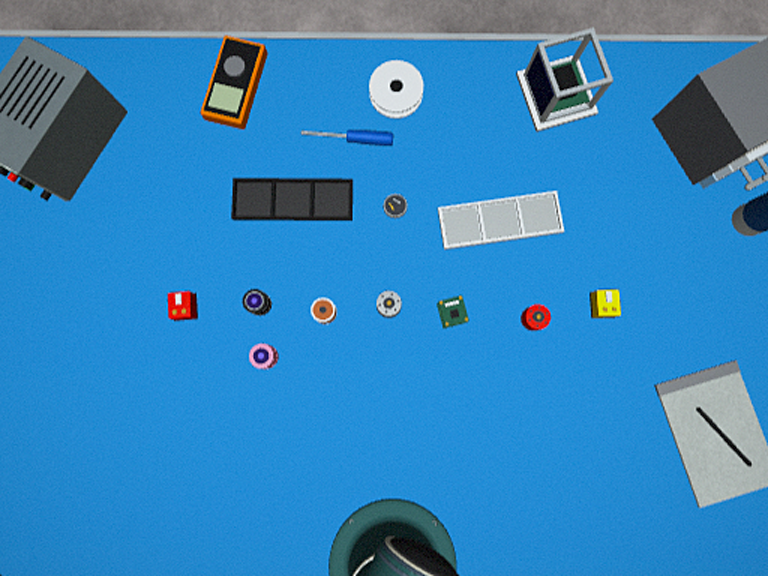

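View pics/scene0.png

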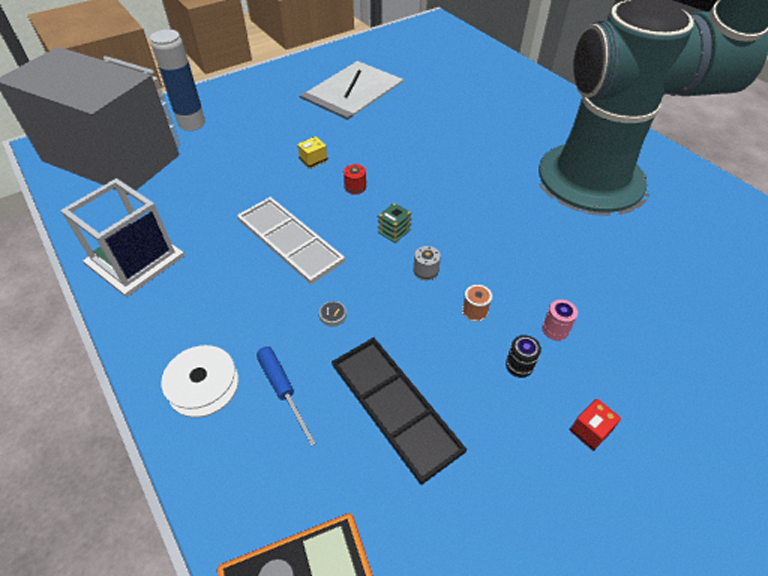

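Top view (1.5x): red battery (181,305), lens (256,301), pink look-alike (263,356), coil (323,310), silver wheel (389,303), boards (453,311), red wheel (536,317), yellow battery (606,303). Black tray at (292,199), white tray at (501,219), and a dial-like gauge (395,205) that isn't part of the job. The lens is the black barrel at (256,301), since the other is pink. I'll take enlarged crops to confirm and measure.

Run:
```python
import cv2
im=cv2.imread('topraw.png')
def crop(x0,x1,y0,y1,s,n):
    c=cv2.resize(im[y0:y1,x0:x1],None,fx=s,fy=s,interpolation=cv2.INTER_CUBIC)
    for x in range(x0,x1,10): cv2.line(c,((x-x0)*s,0),((x-x0)*s,8 if x%50 else 20),(255,255,255),1)
    cv2.imwrite(n,c)
crop(140,300,115,235,5,'pics/cl.png'); crop(270,430,115,235,5,'pics/cr.png')
```

```text
(no output)
```

View pics/cl.png

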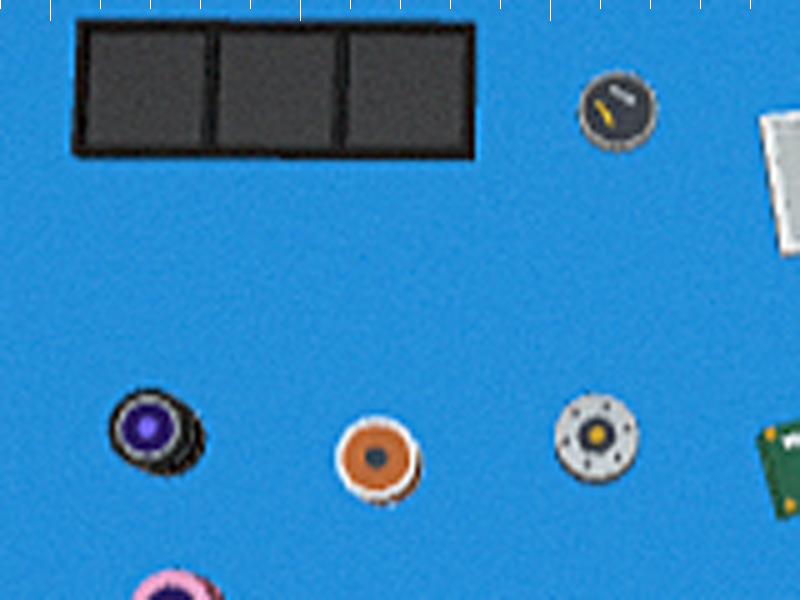

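View pics/cr.png

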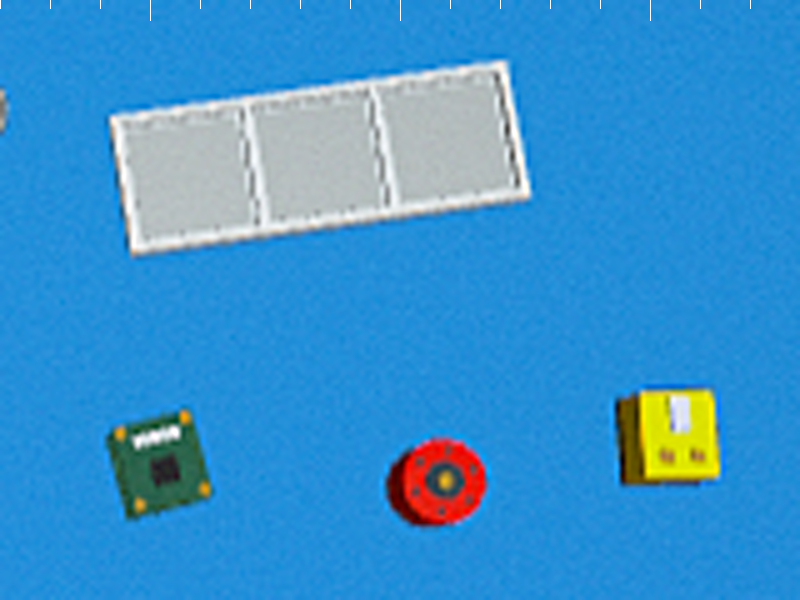

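The crops confirm the black lens with violet glass at crop (148,428), the coil at (377,458) and the silver wheel at (597,437). In the right crop are the boards (160,464), the red wheel (444,481, a reject) and the yellow battery (679,436). Both trays are empty.

```bash
cat > h.py <<'E'
import numpy as np, cv2
from scipy.spatial.transform import Rotation as Ro
from station import ctrl
def ray(f,u,v,z):
    K,R,t=np.array(f['intrinsics']),np.array(f['R']),np.array(f['t'])
    C=-R.T@t; d=R.T@np.linalg.inv(K)@[u,v,1]; return (C+d*(z-C[2])/d[2])[:2]
def to(x,y,z,deg):
    o=ctrl.get_obs(); q=np.array(o['orientation']); M=Ro.from_quat(q[[1,2,3,0]])
    a=np.deg2rad(deg)
    T=Ro.from_matrix(np.c_[[-np.sin(a),np.cos(a),0],[np.cos(a),np.sin(a),0],[0,0,-1]])
    print('t %.1f'%o['clock'],'tcp',np.round(o['eef_pos'],4),'shift cm',np.round(M.inv().apply(np.array([x,y,z])-o['eef_pos'])*100,2),'turn',np.round((M.inv()*T).as_rotvec(),3),'F',np.round(o['contact_force'],1),'op %.4f grip %.1f'%(o['opening'],o['grasp_force']))
E
python3 - <<'E'
from h import *
f=ctrl.grab_frame('top')
def P(x0,px,z): return np.array([ray(f,x0+(a+.5)/5-.5,115+(b+.5)/5-.5,z) for a,b in px])
for n,p in(('black',P(140,[(79,19),(475,22),(474,158),(75,157)],.012)),('white',P(270,[(110,116),(507,61),(531,198),(134,253)],.012)),
 ('board',P(270,[(107,434),(186,409),(213,493),(130,518)],.044)),('yellow',P(270,[(641,390),(715,390),(720,481),(641,481)],.042))):
    c=p.mean(0); e=(p[0]+p[3]-p[1]-p[2])/2; g=(p[0]+p[1]-p[2]-p[3])/2
    ang=np.rad2deg(np.arctan2(e[1],e[0]))-90; print(n,c.round(4),'yaw',ang.round(1),np.rad2deg(np.arctan2(g[1],g[0])).round(1),'len',np.linalg.norm(e).round(3),np.linalg.norm(g).round(3))
    if n in('black','white'):
        u=e/np.linalg.norm(e); print([ (c+u*k*.071).round(4) for k in(-1,0,1)])
for n,a,z in(('lens',(148,428),.052),('coil',(377,458),.042),('wheel',(597,437),.042)): print(n,P(140,[a],z)[0].round(4))
to(.6,-.2,.15,0)
E
```

```text
black [0.6324 0.186 ] yaw 0.2 0.7 len 0.217 0.077
[array([0.6326, 0.115 ]), array([0.6324, 0.186 ]), array([0.6322, 0.257 ])]
white [ 0.5976 -0.1915] yaw 8.6 8.7 len 0.218 0.077
[array([ 0.6082, -0.2617]), array([ 0.5976, -0.1915]), array([ 0.5871, -0.1213])]
board [ 0.4268 -0.0995] yaw 17.7 16.2 len 0.044 0.045
yellow [ 0.4439 -0.3685] yaw 0.5 -0.9 len 0.039 0.047
lens [0.4411 0.24  ]
coil [0.4278 0.1232]
wheel [0.4397 0.0097]
t 0.1 tcp [0.2847 0.6114 0.2377] shift cm [-62.84 -60.23   8.87] turn [-2.000e-03  1.000e-03  1.135e+00] F [-0.7  0.1  0.3] op 0.0884 grip 0.0
```

```bash
python3 -m pendant '[[0.75,[-41,-37,5],[0,0,1.135]],[0.75,[-41,-37,5],[0,0,1.135]],[0.75,[-41,-37,5],[0,0,1.135]],[0.75,[-41,-37,5],[0,0,1.135]],[0.75,[-41,-37,5],[0,0,1.135]],[0.75,[-41,-37,5],[0,0,1.135]],[0.75,[-41,-37,5],[0,0,1.135]],[0.75,[-41,-37,5],[0,0,1.135]],[0.75,[-41,-37,5],[0,0,1.135]],[0.75,[-41,-37,5],[0,0,1.135]],[0.75,[-41,-37,5],[0,0,1.135]],[0.75,[-41,-37,5],[0,0,1.135]]]' 25; python3 -c "
from h import *
to(.444,-.3685,.075,0)"
```

```text
clock: 1.35
eef_pos: [0.5015, 0.0987, 0.188]
orientation: [0.001, 0.709, 0.705, -0.001]
contact_force: [-0.7, 0.5, 0.1]
opening: 0.0664
grasp_force: 0.0
t 1.4 tcp [0.5015 0.0987 0.188 ] shift cm [-46.73  -5.48  11.39] turn [-0.     0.002 -0.006] F [-0.7  0.5  0.1] op 0.0664 grip 0.0
```

```bash
python3 -m pendant '[[0.75,[-46.7,-5.5,11.4],[0,0,0]],[0.75,[-46.7,-5.5,11.4],[0,0,0]],[0.75,[-46.7,-5.5,11.4],[0,0,0]],[0.75,[-46.7,-5.5,11.4],[0,0,0]],[0.75,[-46.7,-5.5,11.4],[0,0,0]],[0.75,[-46.7,-5.5,11.4],[0,0,0]],[0.75,[-46.7,-5.5,11.4],[0,0,0]],[0.75,[-46.7,-5.5,11.4],[0,0,0]],[0.75,[-46.7,-5.5,11.4],[0,0,0]],[0.75,[-46.7,-5.5,11.4],[0,0,0]],[0.75,[-46.7,-5.5,11.4],[0,0,0]],[0.75,[-46.7,-5.5,11.4],[0,0,0]],[0.75,[-46.7,-5.5,11.4],[0,0,0]],[0.75,[-46.7,-5.5,11.4],[0,0,0]],[0.75,[-46.7,-5.5,11.4],[0,0,0]]]'
python3 - <<'E'
from h import *
to(.444,-.3685,.013,0)
f=ctrl.grab_frame('scene');cv2.imwrite('pics/s1.png',cv2.resize(f['img'][60:260,100:350],None,fx=3,fy=3,interpolation=cv2.INTER_CUBIC))
E
```

```text
clock: 2.85
eef_pos: [0.446, -0.3624, 0.0752]
orientation: [0.0, 0.706, 0.708, 0.0]
contact_force: [-0.3, -0.5, -0.7]
opening: 0.0661
grasp_force: 0.0
t 2.9 tcp [ 0.446  -0.3624  0.0752] shift cm [-0.61 -0.2   6.22] turn [0.    0.    0.002] F [-0.3 -0.5 -0.7] op 0.0661 grip 0.0
```

View pics/s1.png

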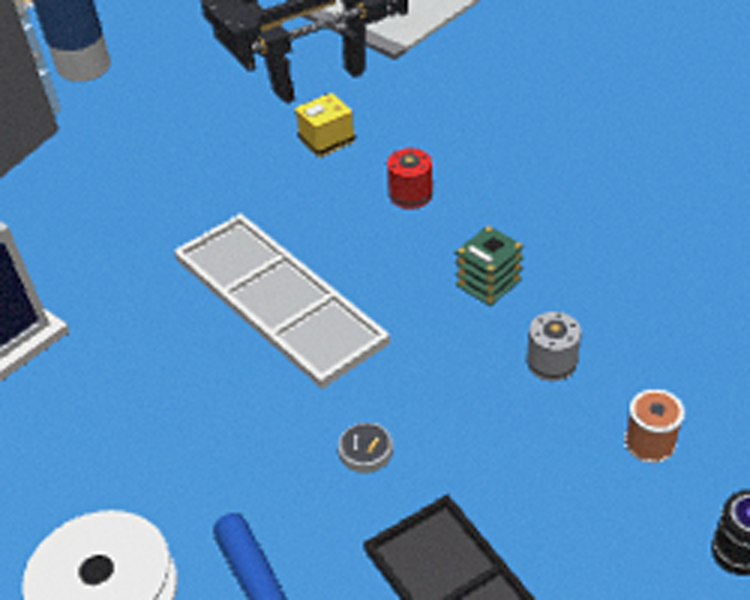

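The open fingers, at about (285,85) and (355,60), straddle the yellow battery at (325,120), which matches the measurement.

```bash
python3 -c "
from h import *
to(.444,-.3685,.013,0)"
```

```text
t 2.9 tcp [ 0.4459 -0.3626  0.0752] shift cm [-0.59 -0.2   6.22] turn [0.    0.    0.002] F [-0.2  0.   0.1] op 0.0659 grip 0.0
```

```bash
python3 -m pendant '[[0.75,[-0.6,-0.2,2.5],[0,0,0]],[0.75,[-0.6,-0.2,4.5],[0,0,0]],[0.75,[-0.6,-0.2,5.8],[0,0,0]],[0.75,[-0.6,-0.2,6.2],[0,0,0]],[0.75,[-0.6,-0.2,6.2],[0,0,0]],[0.75,[-0.6,-0.2,6.2],[0,0,0]],[0.3,[-0.6,-0.2,6.2],[0,0,0]],[0.3,[-0.6,-0.2,6.2],[0,0,0]],[0.3,[-0.6,-0.2,6.2],[0,0,0]],[0.3,[-0.6,-0.2,6.2],[0,0,0]],[0.3,[-0.6,-0.2,6.2],[0,0,0]],[0.3,[-0.6,-0.2,6.2],[0,0,0]],[0.3,[-0.6,-0.2,6.2],[0,0,0]],[0.3,[-0.6,-0.2,6.2],[0,0,0]]]' 25; python3 -c "
from h import *
to(.6082,-.2617,.060,8.6)"
```

```text
clock: 4.3
eef_pos: [0.4437, -0.3699, 0.0134]
orientation: [0.0, 0.707, 0.707, -0.0]
contact_force: [-2.1, 1.5, 5.7]
opening: 0.0458
grasp_force: 24.9
t 4.3 tcp [ 0.4437 -0.3699  0.0134] shift cm [10.82 16.45 -4.66] turn [ 0.     0.001 -0.15 ] F [-2.1  1.5  5.7] op 0.0458 grip 24.9
```

```bash
python3 -m pendant '[[0.3,[0,0,-2],[0,0,0]],[0.3,[0,0,-5],[0,0,0]],[0.3,[2,3,-5.5],[0,0,-0.05]],[0.3,[5,7,-5.5],[0,0,-0.15]],[0.3,[8,11.5,-5.5],[0,0,-0.15]],[0.3,[10,15,-5.5],[0,0,-0.15]],[0.3,[10.8,16.5,-5],[0,0,-0.15]],[0.3,[10.8,16.5,-4],[0,0,-0.15]],[0.3,[10.8,16.5,-3],[0,0,-0.15]],[0.3,[10.8,16.5,-2],[0,0,-0.15]],[0.3,[10.8,16.5,-2],[0,0,-0.15]],[0.3,[10.8,16.5,-2],[0,0,-0.15]]]'; python3 -c "
from h import *
to(.6082,-.2627,.0184,8.6)"
```

```text
clock: 5.5
eef_pos: [0.6069, -0.2622, 0.0318]
orientation: [-0.001, 0.653, 0.758, -0.0]
contact_force: [0.6, 0.4, -0.7]
opening: 0.0462
grasp_force: 24.8
t 5.5 tcp [ 0.6069 -0.2622  0.0318] shift cm [-0.07  0.13  1.34] turn [-0.002 -0.001 -0.002] F [ 0.6  0.4 -0.7] op 0.0462 grip 24.8
```

```bash
python3 -m pendant '[[0.3,[0,0.1,0.6],[0,0,0]],[0.3,[0,0.1,1.0],[0,0,0]],[0.3,[0,0.1,1.2],[0,0,0]],[0.3,[0,0.1,1.3],[0,0,0]],[0.3,[0,0.1,1.35],[0,0,0]],[0.3,[0,0.1,1.35],[0,0,0]],[0.3,[0,0.1,1.35],[0,0,0]]]'; python3 -c "
from h import *
to(.6082,-.2627,.0184,8.6)"
```

```text
clock: 6.2
eef_pos: [0.6096, -0.2614, 0.0194]
orientation: [0.0, 0.652, 0.758, 0.0]
contact_force: [-0.5, 0.3, -2.1]
opening: 0.0458
grasp_force: 24.8
t 6.2 tcp [ 0.6096 -0.2614  0.0194] shift cm [-0.1  -0.15  0.1 ] turn [0. 0. 0.] F [-0.5  0.3 -2.1] op 0.0458 grip 24.8
```

```bash
python3 -m pendant '[[0.3,[0,0,0.06],[0,0,0]],[0.3,[0,0,0.12],[0,0,0]],[0.3,[0,0,0.15],[0,0,0]],[0.3,[0,0,0.15],[0,0,0]]]'
```

```text
clock: 6.6
eef_pos: [0.6096, -0.2615, 0.0184]
orientation: [0.0, 0.652, 0.758, 0.0]
contact_force: [-1.8, 1.7, 4.6]
opening: 0.046
grasp_force: 24.8
```

```bash
python3 -m pendant '[[0.6,[0,0,0.15],[0,0,0]],[0.7,[0,0,0.1],[0,0,0]],[0.75,[0,0,0],[0,0,0]],[0.75,[0,0,0],[0,0,0]],[0.75,[0,0,-2],[0,0,0]],[0.75,[0,0,-5],[0,0,0]],[0.75,[2,-2,-6.5],[0,0,0]],[0.75,[5.5,-5,-6.5],[0,0,-0.147]],[0.75,[9,-8,-6.5],[0,0,-0.147]],[0.75,[13,-11,-6.5],[0,0,-0.147]],[0.75,[16.5,-14,-6.5],[0,0,-0.147]],[0.75,[18.7,-15.6,-6],[0,0,-0.147]],[0.75,[18.7,-15.6,-6],[0,0,-0.147]],[0.75,[18.7,-15.6,-6],[0,0,-0.147]]]'
python3 - <<'E'
from h import *
to(.4268,-.0995,.013,17)
f=ctrl.grab_frame('scene');cv2.imwrite('pics/s2.png',cv2.resize(f['img'][60:260,100:350],None,fx=3,fy=3,interpolation=cv2.INTER_CUBIC))
E
```

```text
clock: 8.0
eef_pos: [0.4276, -0.0998, 0.0781]
orientation: [0.001, 0.594, 0.804, 0.0]
contact_force: [-0.1, -1.1, 0.9]
opening: 0.066
grasp_force: 0.0
t 8.0 tcp [ 0.4276 -0.0998  0.0781] shift cm [ 0.06 -0.07  6.51] turn [0.001 0.001 0.001] F [-0.1 -1.1  0.9] op 0.0660 grip 0.0
```

View pics/s2.png

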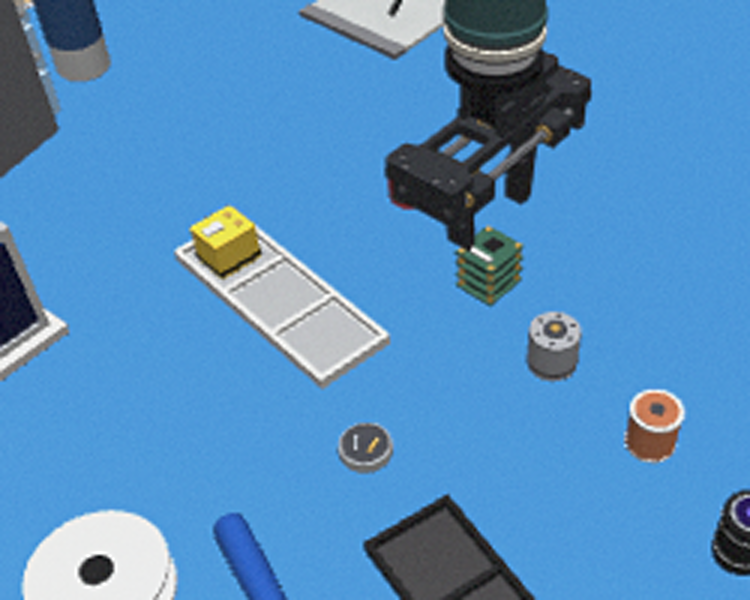

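The yellow battery stands upright in the far white compartment at (225,240), and the fingers hang over the boards at (490,265).

```bash
python3 -m pendant '[[0.75,[0,0,2.5],[0,0,0]],[0.75,[0,0,4.5],[0,0,0]],[0.75,[0,-0.1,6],[0,0,0]],[0.75,[0,-0.1,6.5],[0,0,0]],[0.75,[0,-0.1,6.5],[0,0,0]],[0.75,[0,-0.1,6.5],[0,0,0]],[0.3,[0,-0.1,6.5],[0,0,0]],[0.3,[0,-0.1,6.5],[0,0,0]],[0.3,[0,-0.1,6.5],[0,0,0]],[0.3,[0,-0.1,6.5],[0,0,0]],[0.3,[0,-0.1,6.5],[0,0,0]],[0.3,[0,-0.1,6.5],[0,0,0]],[0.3,[0,-0.1,6.5],[0,0,0]]]' 20; python3 -c "
from h import *
to(.5976,-.1915,.0184,8.6)"
```

```text
clock: 9.35
eef_pos: [0.4268, -0.1003, 0.0134]
orientation: [0.0, 0.595, 0.804, 0.0]
contact_force: [-0.2, -1.1, 6.5]
opening: 0.046
grasp_force: 19.9
t 9.3 tcp [ 0.4268 -0.1003  0.0134] shift cm [-13.72  13.67  -0.49] turn [0.001 0.001 0.147] F [-0.2 -1.1  6.5] op 0.0460 grip 19.9
```

```bash
python3 -m pendant '[[0.3,[0,0,-2],[0,0,0]],[0.3,[0,0,-5],[0,0,0]],[0.3,[-2,2,-5.5],[0,0,0.05]],[0.3,[-5.5,5.5,-5.5],[0,0,0.147]],[0.3,[-9,9,-5.5],[0,0,0.147]],[0.3,[-12,12,-5.5],[0,0,0.147]],[0.3,[-13.7,13.7,-5],[0,0,0.147]],[0.3,[-13.7,13.7,-4],[0,0,0.147]],[0.3,[-13.7,13.7,-2.5],[0,0,0.147]],[0.3,[-13.7,13.7,-1.5],[0,0,0.147]],[0.3,[-13.7,13.7,-1.5],[0,0,0.147]],[0.3,[-13.7,13.7,-1.5],[0,0,0.147]],[0.3,[-13.7,13.7,-1.5],[0,0,0.147]]]'; python3 -c "
from h import *
to(.5976,-.1915,.0184,8.6)"
```

```text
clock: 10.65
eef_pos: [0.5973, -0.1908, 0.0282]
orientation: [0.0, 0.652, 0.758, 0.0]
contact_force: [-0.2, 0.2, -0.2]
opening: 0.0459
grasp_force: 19.8
t 10.7 tcp [ 0.5973 -0.1908  0.0282] shift cm [-0.07  0.02  0.98] turn [0.001 0.    0.   ] F [-0.2  0.2 -0.2] op 0.0459 grip 19.8
```

```bash
python3 -m pendant '[[0.3,[0,0,0.4],[0,0,0]],[0.3,[0,0,0.7],[0,0,0]],[0.3,[0,0,0.85],[0,0,0]],[0.3,[0,0,0.92],[0,0,0]],[0.3,[0,0,0.97],[0,0,0]],[0.3,[0,0,0.97],[0,0,0]]]'; python3 -c "
from h import *
to(.4411,.24,.0184,0)"
```

```text
clock: 11.25
eef_pos: [0.5972, -0.191, 0.0184]
orientation: [-0.0, 0.652, 0.758, -0.0]
contact_force: [-2.9, 0.4, 4.7]
opening: 0.0462
grasp_force: 19.8
t 11.2 tcp [ 0.5972 -0.191   0.0184] shift cm [ 4.495e+01 -8.990e+00  2.000e-02] turn [-0.   -0.    0.15] F [-2.9  0.4  4.7] op 0.0462 grip 19.8
```

```bash
python3 -m pendant '[[0.6,[0,0,0],[0,0,0]],[0.7,[0,0,-0.1],[0,0,0]],[0.7,[0,0,-0.1],[0,0,0]],[0.7,[0,0,-0.1],[0,0,0]],[0.7,[0,0,-2],[0,0,0]],[0.7,[0,0,-5],[0,0,0]],[0.7,[2,0,-8],[0,0,0]],[0.7,[6,-1,-9],[0,0,0]],[0.7,[10.5,-2,-9],[0,0,0]],[0.7,[15,-3,-9],[0,0,0]],[0.7,[19.5,-4,-9],[0,0,0]],[0.7,[24,-5,-9],[0,0,0]],[0.7,[28.5,-6,-9],[0,0,0]],[0.7,[33,-7,-9],[0,0,0]],[0.7,[37.5,-8,-9],[0,0,0]],[0.7,[42,-8.5,-8],[0,0,0]],[0.7,[45,-9,-7],[0,0,0]],[0.7,[45,-9,-7],[0,0,0]],[0.7,[45,-9,-7],[0,0,0]]]'
python3 - <<'E'
from h import *
to(.4411,.24,.014,8.6)
f=ctrl.grab_frame('scene');cv2.imwrite('pics/s3.png',cv2.resize(f['img'][100:350,150:450],None,fx=2.5,fy=2.4,interpolation=cv2.INTER_CUBIC))
E
```

```text
clock: 13.15
eef_pos: [0.4407, 0.2407, 0.0878]
orientation: [0.0, 0.651, 0.759, -0.0]
contact_force: [1.7, -0.0, 0.4]
opening: 0.0617
grasp_force: 0.0
t 13.2 tcp [0.4407 0.2407 0.0878] shift cm [-0.07  0.03  7.38] turn [-0.001  0.001  0.002] F [ 1.7 -0.   0.4] op 0.0617 grip 0.0
```

View pics/s3.png

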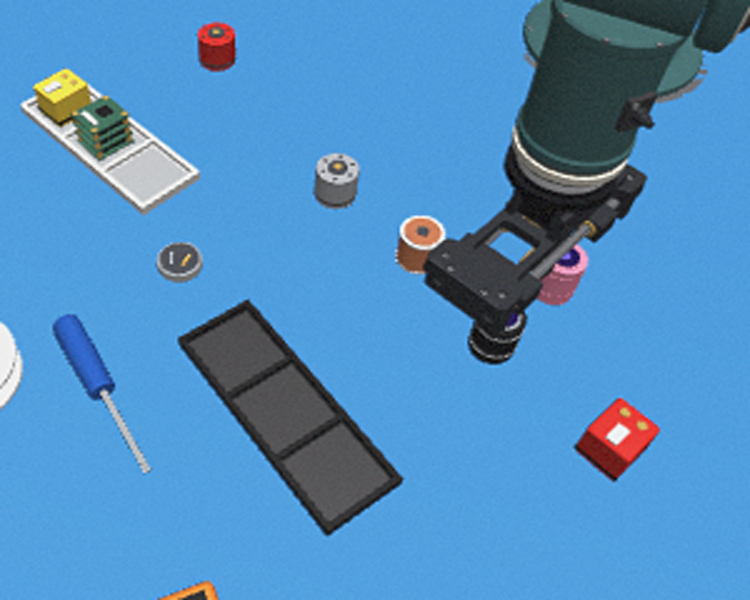

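The battery (62,95) and boards (103,125) sit upright in the white tray. The gripper is over the black lens (497,340), with the pink one at (560,275) clear behind.

```bash
python3 -m pendant '[[0.7,[0,0,2.5],[0,0,0]],[0.7,[0,0,5],[0,0,0]],[0.7,[0,0,6.7],[0,0,0]],[0.7,[0,0,7.4],[0,0,0]],[0.7,[0,0,7.4],[0,0,0]],[0.7,[0,0,7.4],[0,0,0]],[0.3,[0,0,7.4],[0,0,0]],[0.3,[0,0,7.4],[0,0,0]],[0.3,[0,0,7.4],[0,0,0]],[0.3,[0,0,7.4],[0,0,0]],[0.3,[0,0,7.4],[0,0,0]],[0.3,[0,0,7.4],[0,0,0]],[0.3,[0,0,7.4],[0,0,0]]]' 25; python3 -c "
from h import *
to(.5871,-.1213,.0184,8.6)"
```

```text
clock: 14.5
eef_pos: [0.4412, 0.2406, 0.0147]
orientation: [0.0, 0.652, 0.758, 0.0]
contact_force: [-2.5, -2.3, 5.8]
opening: 0.0405
grasp_force: 25.0
t 14.5 tcp [0.4412 0.2406 0.0147] shift cm [-37.97   9.01  -0.37] turn [ 0. -0.  0.] F [-2.5 -2.3  5.8] op 0.0405 grip 25.0
```

```bash
python3 -m pendant '[[0.3,[0,0,-2],[0,0,0]],[0.3,[0,0,-5],[0,0,0]],[0.3,[-1,0,-8],[0,0,0]],[0.3,[-4.5,1,-9],[0,0,0]],[0.3,[-9,2,-9],[0,0,0]],[0.3,[-13.5,3,-9],[0,0,0]],[0.3,[-18,4.5,-9],[0,0,0]],[0.3,[-22.5,5.5,-9],[0,0,0]],[0.3,[-27,6.5,-9],[0,0,0]],[0.3,[-31.5,7.5,-9],[0,0,0]],[0.3,[-35,8.5,-8],[0,0,0]],[0.3,[-37.5,9,-6.5],[0,0,0]],[0.3,[-38,9,-5],[0,0,0]],[0.3,[-38,9,-3],[0,0,0]],[0.3,[-38,9,-1.6],[0,0,0]],[0.3,[-38,9,-1.6],[0,0,0]],[0.3,[-38,9,-1.6],[0,0,0]],[0.3,[-38,9,-1.6],[0,0,0]]]'; python3 -c "
from h import *
to(.5871,-.1213,.0197,8.6)"
```

```text
clock: 16.3
eef_pos: [0.5876, -0.1214, 0.031]
orientation: [0.001, 0.652, 0.758, 0.0]
contact_force: [-0.3, -0.4, -1.2]
opening: 0.0403
grasp_force: 25.0
t 16.3 tcp [ 0.5876 -0.1214  0.031 ] shift cm [ 0.02 -0.05  1.13] turn [0.001 0.001 0.001] F [-0.3 -0.4 -1.2] op 0.0403 grip 25.0
```

```bash
python3 -m pendant '[[0.3,[0,0,0.5],[0,0,0]],[0.3,[0,0,0.85],[0,0,0]],[0.3,[0,0,1.0],[0,0,0]],[0.3,[0,0,1.07],[0,0,0]],[0.3,[0,0,1.13],[0,0,0]],[0.3,[0,0,1.13],[0,0,0]]]'; python3 -c "
from h import *
to(.4397,.0097,.014,0)"
```

```text
clock: 16.9
eef_pos: [0.5868, -0.1218, 0.0197]
orientation: [-0.0, 0.652, 0.758, -0.0]
contact_force: [-4.1, 1.1, 5.9]
opening: 0.0402
grasp_force: 25.0
t 16.9 tcp [ 0.5868 -0.1218  0.0197] shift cm [ 15.2  -12.58   0.58] turn [-0.   -0.    0.15] F [-4.1  1.1  5.9] op 0.0402 grip 25.0
```

Lens seated. I'll release it and move to the silver wheel.

```bash
python3 -m pendant '[[0.6,[0,0,0],[0,0,0]],[0.7,[0,0,-0.1],[0,0,0]],[0.7,[0,0,-0.1],[0,0,0]],[0.7,[0,0,-0.1],[0,0,0]],[0.7,[0,0,-2],[0,0,0]],[0.7,[0,0,-5],[0,0,0]],[0.7,[2,-2,-8],[0,0,0]],[0.7,[5,-5,-8],[0,0,0.15]],[0.7,[8.5,-8,-8],[0,0,0.15]],[0.7,[12,-10.5,-8],[0,0,0.15]],[0.7,[15.2,-12.6,-7],[0,0,0.15]],[0.7,[15.2,-12.6,-6],[0,0,0.15]],[0.7,[15.2,-12.6,-6],[0,0,0.15]],[0.7,[15.2,-12.6,-6],[0,0,0.15]]]'
python3 - <<'E'
from h import *
to(.4397,.0097,.0135,0)
f=ctrl.grab_frame('scene');cv2.imwrite('pics/s4.png',cv2.resize(f['img'][100:300,130:380],None,fx=3,fy=3,interpolation=cv2.INTER_CUBIC))
E
```

```text
clock: 18.3
eef_pos: [0.4407, 0.0091, 0.079]
orientation: [0.0, 0.707, 0.707, 0.0]
contact_force: [0.2, -0.8, 0.9]
opening: 0.0614
grasp_force: 0.0
t 18.3 tcp [0.4407 0.0091 0.079 ] shift cm [ 0.06 -0.1   6.55] turn [ 0.001  0.    -0.   ] F [ 0.2 -0.8  0.9] op 0.0614 grip 0.0
```

View pics/s4.png

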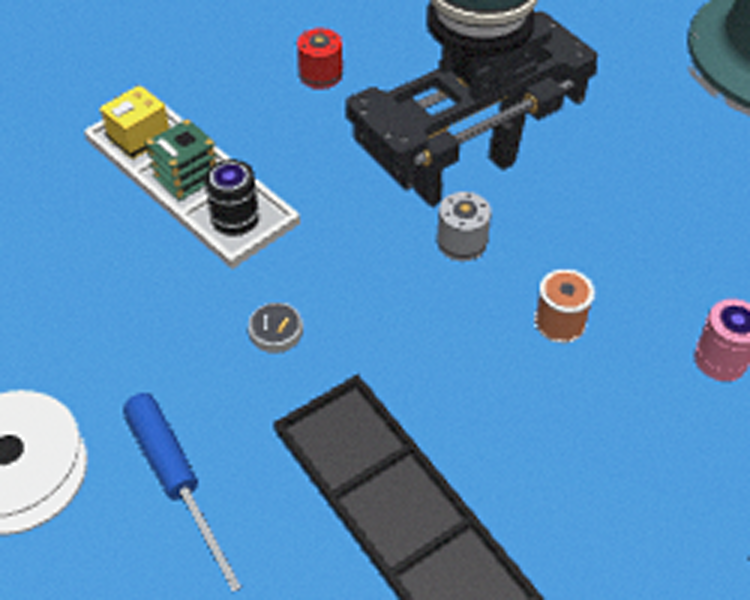

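The white kit is complete, with the lens upright at (232,195). The gripper is over the silver wheel (463,225).

```bash
python3 -m pendant '[[0.7,[0,-0.1,2.5],[0,0,0]],[0.7,[0,-0.1,4.5],[0,0,0]],[0.7,[0,-0.1,6],[0,0,0]],[0.7,[0,-0.1,6.5],[0,0,0]],[0.7,[0,-0.1,6.5],[0,0,0]],[0.7,[0,-0.1,6.5],[0,0,0]],[0.3,[0,-0.1,6.5],[0,0,0]],[0.3,[0,-0.1,6.5],[0,0,0]],[0.3,[0,-0.1,6.5],[0,0,0]],[0.3,[0,-0.1,6.5],[0,0,0]],[0.3,[0,-0.1,6.5],[0,0,0]],[0.3,[0,-0.1,6.5],[0,0,0]],[0.3,[0,-0.1,6.5],[0,0,0]]]' 30; python3 -c "
from h import *
to(.6326,.115,.019,0.4)"
```

```text
clock: 19.65
eef_pos: [0.439, 0.0096, 0.0144]
orientation: [0.0, 0.707, 0.707, 0.0]
contact_force: [-2.5, -0.5, 6.0]
opening: 0.0432
grasp_force: 30.0
t 19.6 tcp [0.439  0.0096 0.0144] shift cm [10.54 19.36 -0.45] turn [ 0.001  0.    -0.007] F [-2.5 -0.5  6. ] op 0.0432 grip 30.0
```

```bash
python3 -m pendant '[[0.3,[0,0,-2],[0,0,0]],[0.3,[0,0,-5],[0,0,0]],[0.3,[1,2,-5.5],[0,0,0]],[0.3,[3,6,-5.5],[0,0,0]],[0.3,[5.5,10,-5.5],[0,0,0]],[0.3,[8,14,-5.5],[0,0,0]],[0.3,[10,18,-5.5],[0,0,0]],[0.3,[10.5,19.4,-5],[0,0,0]],[0.3,[10.5,19.4,-4],[0,0,0]],[0.3,[10.5,19.4,-2.5],[0,0,0]],[0.3,[10.5,19.4,-1.5],[0,0,0]],[0.3,[10.5,19.4,-1.5],[0,0,0]],[0.3,[10.5,19.4,-1.5],[0,0,0]],[0.3,[10.5,19.4,-1.5],[0,0,0]]]'; python3 -c "
from h import *
to(.6326,.115,.0194,0.4)"
```

```text
clock: 21.05
eef_pos: [0.6327, 0.1143, 0.0293]
orientation: [0.0, 0.707, 0.707, 0.0]
contact_force: [1.1, -0.5, -1.6]
opening: 0.0436
grasp_force: 30.0
t 21.1 tcp [0.6327 0.1143 0.0293] shift cm [ 0.07 -0.01  0.99] turn [ 0.001 -0.    -0.007] F [ 1.1 -0.5 -1.6] op 0.0436 grip 30.0
```

```bash
python3 -m pendant '[[0.3,[0,0,0.4],[0,0,0]],[0.3,[0,0,0.7],[0,0,0]],[0.3,[0,0,0.86],[0,0,0]],[0.3,[0,0,0.93],[0,0,0]],[0.3,[0,0,0.99],[0,0,0]],[0.3,[0,0,0.99],[0,0,0]]]'; python3 -c "
from h import *
to(.4278,.1232,.014,0)"
```

```text
clock: 21.65
eef_pos: [0.6324, 0.1146, 0.0194]
orientation: [-0.0, 0.707, 0.707, -0.0]
contact_force: [-4.1, -0.8, 4.3]
opening: 0.0433
grasp_force: 30.0
t 21.6 tcp [0.6324 0.1146 0.0194] shift cm [  0.86 -20.46   0.56] turn [-0.001  0.     0.   ] F [-4.1 -0.8  4.3] op 0.0433 grip 30.0
```

```bash
python3 -m pendant '[[0.6,[0,0,0],[0,0,0]],[0.7,[0,0,-0.1],[0,0,0]],[0.7,[0,0,-0.1],[0,0,0]],[0.7,[0,0,-0.1],[0,0,0]],[0.7,[0,0,-2],[0,0,0]],[0.7,[0,0,-5],[0,0,0]],[0.7,[0,-3,-8],[0,0,0]],[0.7,[0.4,-7.5,-8],[0,0,0]],[0.7,[0.9,-12,-8],[0,0,0]],[0.7,[0.9,-16.5,-8],[0,0,0]],[0.7,[0.9,-20,-7],[0,0,0]],[0.7,[0.9,-20.5,-6],[0,0,0]],[0.7,[0.9,-20.5,-6],[0,0,0]],[0.7,[0.9,-20.5,-6],[0,0,0]]]'
python3 - <<'E'
from h import *
to(.4278,.1232,.0135,0)
f=ctrl.grab_frame('scene');cv2.imwrite('pics/s5.png',cv2.resize(f['img'][100:340,150:450],None,fx=2.5,fy=2.5,interpolation=cv2.INTER_CUBIC))
E
```

```text
clock: 23.05
eef_pos: [0.4291, 0.1238, 0.0793]
orientation: [0.0, 0.707, 0.707, 0.001]
contact_force: [0.2, 0.1, 0.1]
opening: 0.0618
grasp_force: 0.0
t 23.1 tcp [0.4291 0.1238 0.0793] shift cm [-0.06 -0.14  6.58] turn [ 0.002 -0.    -0.   ] F [0.2 0.1 0.1] op 0.0618 grip 0.0
```

View pics/s5.png

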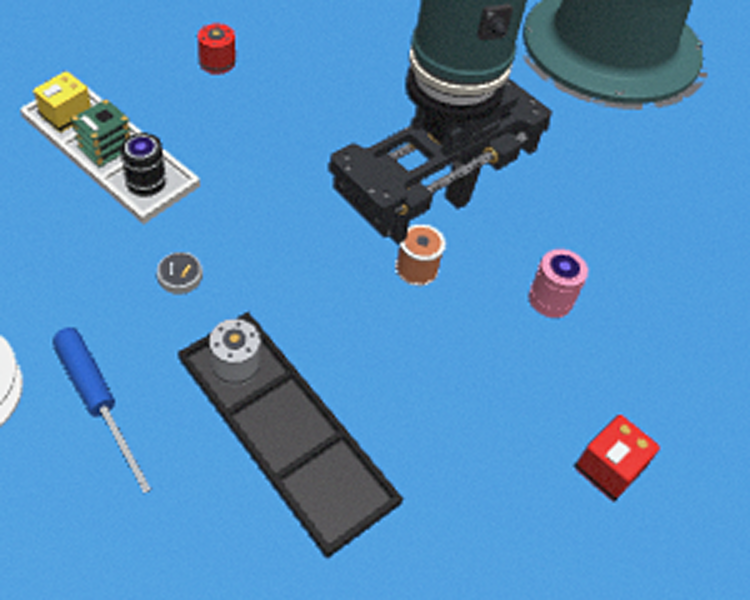

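The silver wheel stands in the black tray's near compartment (235,350). The gripper is over the coil (420,255).

```bash
python3 -m pendant '[[0.7,[0,-0.1,2.5],[0,0,0]],[0.7,[0,-0.1,4.5],[0,0,0]],[0.7,[0,-0.1,6],[0,0,0]],[0.7,[0,-0.1,6.5],[0,0,0]],[0.7,[0,-0.1,6.5],[0,0,0]],[0.7,[0,-0.1,6.5],[0,0,0]],[0.3,[0,-0.1,6.5],[0,0,0]],[0.3,[0,-0.1,6.5],[0,0,0]],[0.3,[0,-0.1,6.5],[0,0,0]],[0.3,[0,-0.1,6.5],[0,0,0]],[0.3,[0,-0.1,6.5],[0,0,0]],[0.3,[0,-0.1,6.5],[0,0,0]],[0.3,[0,-0.1,6.5],[0,0,0]]]' 30; python3 -c "
from h import *
to(.6324,.186,.019,0.4)"
```

```text
clock: 24.4
eef_pos: [0.4267, 0.1237, 0.0144]
orientation: [0.0, 0.707, 0.707, 0.0]
contact_force: [-2.2, 0.5, 6.4]
opening: 0.0416
grasp_force: 30.0
t 24.4 tcp [0.4267 0.1237 0.0144] shift cm [ 6.23 20.57 -0.46] turn [ 0.    -0.    -0.007] F [-2.2  0.5  6.4] op 0.0416 grip 30.0
```

```bash
python3 -m pendant '[[0.3,[0,0,-2],[0,0,0]],[0.3,[0,0,-5],[0,0,0]],[0.3,[2,2,-6],[0,0,0]],[0.3,[5,6,-6],[0,0,0]],[0.3,[6.2,10.5,-6],[0,0,0]],[0.3,[6.2,15,-6],[0,0,0]],[0.3,[6.2,19,-6],[0,0,0]],[0.3,[6.2,20.6,-5],[0,0,0]],[0.3,[6.2,20.6,-4],[0,0,0]],[0.3,[6.2,20.6,-2.5],[0,0,0]],[0.3,[6.2,20.6,-1.5],[0,0,0]],[0.3,[6.2,20.6,-1.5],[0,0,0]],[0.3,[6.2,20.6,-1.5],[0,0,0]],[0.3,[6.2,20.6,-1.5],[0,0,0]]]'; python3 -c "
from h import *
to(.6324,.186,.0194,0.4)"
```

```text
clock: 25.8
eef_pos: [0.6326, 0.1859, 0.0295]
orientation: [0.0, 0.707, 0.707, 0.0]
contact_force: [0.5, 0.4, -1.7]
opening: 0.0414
grasp_force: 30.0
t 25.8 tcp [0.6326 0.1859 0.0295] shift cm [ 0.01 -0.03  1.01] turn [ 0.001 -0.    -0.007] F [ 0.5  0.4 -1.7] op 0.0414 grip 30.0
```

```bash
python3 -m pendant '[[0.3,[0,0,0.4],[0,0,0]],[0.3,[0,0,0.7],[0,0,0]],[0.3,[0,0,0.88],[0,0,0]],[0.3,[0,0,0.95],[0,0,0]],[0.3,[0,0,1.01],[0,0,0]],[0.3,[0,0,1.01],[0,0,0]]]'
```

```text
clock: 26.4
eef_pos: [0.6325, 0.1856, 0.0195]
orientation: [-0.0, 0.707, 0.707, -0.0]
contact_force: [-3.7, -0.9, 4.1]
opening: 0.0413
grasp_force: 30.0
```

Seated. I'll release, retreat and check.

```bash
python3 -m pendant '[[0.6,[0,0,0],[0,0,0]],[0.7,[0,0,-0.1],[0,0,0]],[0.7,[0,0,-0.1],[0,0,0]],[0.7,[0,0,-0.1],[0,0,0]],[0.7,[0,0,-2],[0,0,0]],[0.7,[0,0,-5],[0,0,0]],[0.7,[0,-3,-9],[0,0,0]],[0.7,[0,-7,-13],[0,0,0]],[0.7,[0,-12,-16],[0,0,0]],[0.7,[0,-16,-17],[0,0,0]],[0.7,[0,-18,-17],[0,0,0]],[0.7,[0,-18,-17],[0,0,0]],[0.7,[0,-18,-17],[0,0,0]]]'
python3 - <<'E'
from h import *
f=ctrl.grab_frame('scene');cv2.imwrite('pics/s6.png',cv2.resize(f['img'][80:340,130:450],None,fx=2.3,fy=2.3,interpolation=cv2.INTER_CUBIC))
E
```

```text
clock: 27.7
eef_pos: [0.453, 0.1858, 0.1891]
orientation: [0.0, 0.707, 0.707, 0.001]
contact_force: [-1.0, -0.0, 0.3]
opening: 0.0616
grasp_force: 0.0
```

View pics/s6.png

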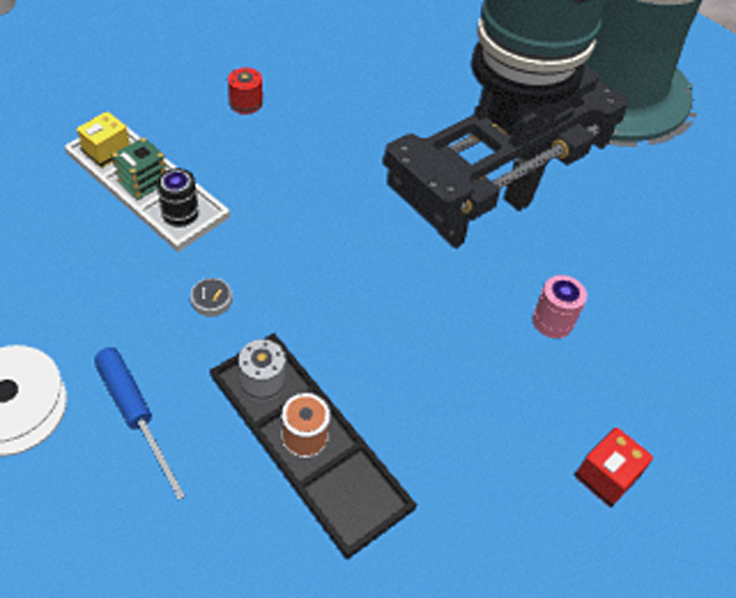

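All five parts stand upright in their compartments: battery (102,137), boards (138,165), lens (178,197), wheel (262,367), coil (305,423). The red rejects and the pink look-alike were not touched.

```bash
python3 -c "
from station import ctrl
print(ctrl.job_done())"
```

```text
the job is handed in; nothing more can be done
None
```

I made up both kits and handed the job in at about 28 s: all five parts stand upright in their own compartments, and I left the red rejects and the pink look-alike where they stood.

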